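# Set the coffee grinder back to the house grind and clamp it

### The job

The coffee grinder has been left off its house setting. With closed fingertips, push its clamp lever (on the grinder's left) forward until it is released, then push the grind collar round by its arm until the arm lies over the middle of the little brass tab on the scale ring, and last push the clamp lever all the way back so that the collar is clamped there. Only push, and gently: grip or lift nothing, do not shift the tab, leave the cup, jug, spoon and ramekin where they are, and finish clear of everything.

Things in the scene. Friction and masses are not known exactly. Their poses are not given: they have to be found in the camera images.
- grinder: Compact grey coffee grinder, fixed, 240 mm tall, foot 200 x 132 mm. Origin on the worktop on the collar's vertical axis; x to its back, y to its left, z up. Scale ring with tick marks: radius 66, top at z 180 mm. Collar above it: radius 54, z 181 to 198. Hopper with black lid: radius 40, top z 240. Clamp bracket on the left: x -15 to 15, y 69 to 102, top z 196 mm.
- collar (a joint): Angle of the grind collar, rad. 0: its arm points to the grinder's front (its -x); positive is counter-clockwise from above. Stops at -0.95 and 1.25. Stays where it is left; turning takes about 4 N at the arm's outer half while the clamp is released. While clamped it is held fast and only creeps under a hard push.
- collar_axis (a point): Point on the vertical axis of the collar, at the height of the arm's centreline (about 190 mm above the worktop).
- pointer_tip (a point): Centre of the black ball (15 mm diameter) at the end of the collar's arm: a straight, level, radial steel rod 8 mm thick, 106 mm from the collar axis to the ball's centre, free on both sides from radius 66 mm outwards; push it at radius 82 to 100 mm.
- pointer_mark (a point): Point just below the arm's centreline, 71 mm from the collar axis; it lies on the tab's mark when the collar is set.
- tab_mark (a point): Middle of the top of the brass tab, 71 mm from the collar axis, 183 mm above the worktop: a flat tab 12 mm wide, radius 64 to 76 mm, screwed to the scale ring's edge and lower than the arm, which passes over it. It marks the house setting; it sits somewhere on the front of the ring, clockwise (from above) of the arm's start.
- lever (a joint): Angle of the clamp lever, rad. 0: clamped, lever pointing back and to the left, 40 degrees from the grinder's +x towards +y. Grows counter-clockwise from above as it is pushed forward; 1.40 is the open stop. The clamp shoe leaves the collar at about 0.7; fully released from 1.0. Stays where it is left; takes about 3 to 6 N at mid-length.
- lever_axis (a point): Point on the vertical pivot of the clamp lever at the height of its rod, 205 mm above the worktop, 86 mm left of the collar axis.
- lever_tip (a point): Centre of the ball (14 mm diameter) at the end of the clamp lever: a straight level black rod 9 mm thick, 72 mm from the pivot to the ball's centre; push it 45 to 60 mm from the pivot, where both sides are free.
- cup: White cup, 81 mm diameter, 68 mm tall, standing loose on the grinder's foot under the spout; origin at the centre of its underside. Leave it.
- milk_jug: White cream jug with a handle, 67 x 103 x 85 mm tall, loose on the worktop left of the grinder; origin at the centre of its underside. Leave it.
- teaspoon: Teaspoon, 130 x 27 x 11 mm, loose on the worktop in front and left of the grinder; origin at its centre, underside. Leave it.
- ramekin: White ramekin, 77 mm diameter, 42 mm tall, loose on the worktop right of the grinder; origin at the centre of its underside. Leave it.

How it is judged:
By the outcome, as a careful person would: the job done as asked, in the order asked, and still so for the second after the job is handed in, with the robot touching nothing.
It also fails if it takes over 72 s, if anything falls off the work surface, if the arm or the gripper's body presses on something with over 40 N, if the wrist force passes 120 N, or if a joint passes its speed limit or range.

### The arm

A 6-joint arm with a two-finger parallel gripper is mounted at the origin on a cart in front of the work surface, level with it; the furniture and walls round the work are solid. World frame = base frame: x ahead of the robot, y to its left, z up, the work surface at z = 0. Lengths are in m, angles in degrees, forces in N, time in s.
With the tool pointing down it reaches from about 0.25 to 0.725 m from the base axis. Payload 9.7 kg.
Tool frame: the origin (TCP) lies on the mounting face of the last link; the fingertips stand 173 mm ahead of it and the grasp point (between the pads) lies 155 mm ahead of it; z points along the fingers, y is the line along which they close (so a half turn about z gives the same grasp; the last joint's range is limited). The gripper opens to 85 mm and grips with 20 to 120 N. Pads are 22 mm wide; open, the fingers measure 114 mm over their backs; the gripper's body (76 mm by 85 mm) begins 54 mm behind the grasp point. The pads swing forward as they close: fully open they stand 13 mm farther back than shut.
Start: joints at [-63.255, 4.979, 10.078, 95.1, 0, 90], TCP at [0.248, -0.491, 0.405] pointing down, gripper open.
Joint ranges: [-179.16, 179.16], [-48.56, 103.87], [-65.8, 70.77], [-126.05, 130.52], [-82.76, 87.17], [-180, 180]. Speed limits (degrees/s): [127.2, 127.2, 147.25, 180, 180, 180].

### API

Orientations are given as [roll, pitch, yaw] about the fixed x, y, z axes, in that order (R = Rz(yaw) Ry(pitch) Rx(roll)).
In Python, from workcell import bot, camera, camera_model, outline_of, pinpoint gives the robot as it stands.
- The arm moves only by the tool move_arm, never from a script. Its arguments are lists of equal length, an entry for each row: "jaw": the closure, from 0 (fully open) to 1 (shut); "delta_pos": the shift along the world's x, y, z in m, a list of three; "yaw": the turn about the world's z in rad. In form: {"jaw": [jaw, ...], "delta_pos": [[dx, dy, dz], ...], "yaw": [yaw, ...]}. A call has 1 to 10 rows; each row shifts and turns the commanded pose from where the row before left it; what a row does not reach is not made up. A row lasts 1/12 s, in which the tool goes at most 41.7 mm and 7.16 degrees, less where a joint would pass 70% of its speed; a pose out of reach is approached as far as the arm can. A call with a gripper value outside its range is refused whole. The fingers move at their own pace and stop on an object; "force" is the grip in N (left out, the last holds). Time passes only in rows, so rows that do not move let the fingers close. It gives the time, the measured TCP pose, the force, the opening and the grip force at its end, in the units of the state.
- bot.get_obs(): the state, without advancing time (a new reading comes with each control period).
- camera(name): name is "side" or "top" or "wrist"; returns the picture (480x640x3 uint8, red, green, blue); there is no depth.
- camera_model(name): a dict with "fx", "fy", "cx", "cy" (pixels), "R" (3x3) and "t" (3): a world point X has camera coordinates R X + t. Camera axes: x right, y down, z forward; pixel columns grow to the right and rows downward; lengths in m; the calibration is good to about 2 mm. A picture is of the moment at which its call begins: read the wrist's pose just before it. camera_model takes no time and is no camera call; for the wrist camera it gives the pose at the moment of the call.
- bot.job_done(): hands the job in; it is judged then, once.
Trained networks look in the newest picture that a camera, given by its name, has taken for a name from the list of things; names that differ only in an ending like _2 or _b are one class to them, and where a whole thing is asked for, a point or a joint stands for the part that bears it (a point fixed in the world has none). Each returns a list of dicts, best first, with "confidence" (0 to 1); they miss things now and then, are a little off and sometimes report something else, mostly with a low value. They report only what shows in the picture. A call takes as long as a camera call.
- outline_of(camera, thing): "mask" (480x640 bool, what is visible of it) and "xy" ([column, row] in pixels, amid what is visible of it).
- pinpoint(camera, thing): "xy" ([column, row] in pixels: a listed point, or the origin of a listed thing).
The state is a dict: "time": time; "q": joint angles; "qd": joint speeds; "joint_efforts": joint torques, N m; "ee_pos": TCP position; "tcp_rot": TCP orientation; "wrist_force": force on the tool from outside, world axes, zero at the start; "torque": the same for the moment, N m; "opening": finger opening in m; "grasp_force": force on a finger pad.
Only numpy, scipy, OpenCV 4.12 (cv2) and the standard library are available. Lean on these libraries where they do the work, as an engineer would, in place of code of your own. Each camera call takes 0.05 s, during which the arm holds its last target. There are 200 camera calls.

## Working session

There is one attempt and no reset: what is moved stays moved. The work goes in short steps, Python scripts to look and compute and a tool call to move; the robot and the scene stay as the last step left them, time stands still between calls to the robot, and variables do not carry over. Pictures are saved under pics/ and viewed, at most 10 in all, crops included, and the job is handed in when it is done.

Besides the shell and the picture viewer there is one more tool, called after "Request:" as name(argument=value, ...), one argument or row to a line, values as JSON. move_arm: Moves the arm, as the interface text tells. Its arguments: {"type":"object","properties":{"jaw":{"type":"array"},"delta_pos":{"type":"array"},"yaw":{"type":"array"},"force":{"type":"number"}},"required":["jaw","delta_pos","yaw"]}

```bash
mkdir -p pics
cat > h.py <<'E'
import numpy as np, cv2
from workcell import bot, camera, camera_model, outline_of, pinpoint
def ray(m,xy):
    d=np.array([(xy[0]-m["cx"])/m["fx"],(xy[1]-m["cy"])/m["fy"],1]);R=np.array(m["R"]);t=np.array(m["t"])
    d=R.T@d; return -R.T@t, d/np.linalg.norm(d)
def atz(m,xy,z):
    c,d=ray(m,xy); return c+d*(z-c[2])/d[2]
def tri(rs):
    A=0;b=0
    for c,d in rs:
        P=np.eye(3)-np.outer(d,d);A=A+P;b=b+P@c
    return np.linalg.solve(A,b)
E
python3 - <<'E'
from h import *
o=bot.get_obs();print(o["ee_pos"],o["tcp_rot"],o["opening"],o["time"])
ms={}
for n in ["side","top"]:
    im=camera(n);cv2.imwrite(f"pics/{n}0.png",im[:,:,::-1]);ms[n]=camera_model(n);print(n,-np.array(ms[n]["R"]).T@ms[n]["t"],ms[n]["fx"])
Z=dict(collar_axis=.19,pointer_tip=.19,pointer_mark=.186,tab_mark=.183,lever_axis=.205,lever_tip=.205,grinder=0,cup=0.012,milk_jug=0,teaspoon=0,ramekin=0)
for k,z in Z.items():
    rs=[]
    for n in ms:
        for d in pinpoint(n,k)[:2]:
            print(k,n,np.round(d["xy"],1),round(d["confidence"],2),np.round(atz(ms[n],d["xy"],z),4))
        r=pinpoint(n,k)
        if r: rs.append(ray(ms[n],r[0]["xy"]))
    if len(rs)==2: print("   tri",np.round(tri(rs),4))
E
```

```text
[ 0.24751553 -0.49116285  0.40396044] [-1.79920612e+02 -2.05925150e-03  2.67428228e+01] 0.08556502764279848 0.0
side [0.43945588 0.79054219 0.55668061] 512.8732252277998
top [ 0.45575    -0.01529893  1.09236412] 532.8333896178948
collar_axis side [306.5 192.1] 0.66 [ 0.556  -0.0434  0.19  ]
collar_axis side [300.1 352.9] 0.48 [0.5051 0.3777 0.19  ]
pointer_tip side [345.2 189.2] 0.46 [ 0.4884 -0.0652  0.19  ]
pointer_tip side [339.6 207.6] 0.31 [0.4923 0.0137 0.19  ]
pointer_tip top [377.9 285.1] 0.68 [ 0.4742 -0.102   0.19  ]
   tri [ 0.4825 -0.1032  0.1738]
pointer_mark side [343.9 189.5] 0.8 [ 0.4912 -0.0729  0.186 ]
pointer_mark top [365.6 269.7] 0.68 [ 0.5009 -0.0825  0.186 ]
   tri [ 0.4965 -0.083   0.1818]
tab_mark side [340.2 207. ] 0.56 [ 0.4924 -0.0036  0.183 ]
tab_mark top [323.3 272.5] 0.57 [ 0.4983 -0.0104  0.183 ]
   tri [ 0.4957 -0.0105  0.1798]
lever_axis side [298.9 354.7] 0.74 [0.5033 0.3974 0.205 ]
lever_axis side [280.4 202.1] 0.69 [0.5881 0.0366 0.205 ]
lever_axis top [295.1 222.2] 0.72 [0.5831 0.0345 0.205 ]
   tri [ 0.5931  0.0504 -0.1015]
lever_tip side [238.5 206.2] 0.86 [0.6522 0.0606 0.205 ]
lever_tip top [280.6 179.8] 0.82 [0.6564 0.0575 0.205 ]
   tri [0.6549 0.0572 0.2036]
grinder side [307.7 281.4] 0.93 [ 0.5548 -0.0432  0.    ]
cup side [332.1 274.3] 0.68 [ 0.5082 -0.056   0.012 ]
cup top [331.3 275. ] 0.71 [ 0.5008 -0.0256  0.012 ]
   tri [ 0.5028 -0.0252  0.0318]
milk_jug side [246.2 335.1] 0.82 [0.6355 0.131  0.    ]
milk_jug top [253.3 210.7] 0.96 [0.6391 0.1322 0.    ]
   tri [0.6372 0.1318 0.0008]
teaspoon side [299.3 356.8] 0.94 [0.5391 0.1729 0.    ]
teaspoon top [242.8 255. ] 0.81 [0.5476 0.1552 0.    ]
   tri [ 0.5452  0.1571 -0.0142]
ramekin side [331.4 246.2] 0.69 [ 0.5217 -0.1882  0.    ]
ramekin side [340.9 209.6] 0.37 [ 0.5154 -0.3775  0.    ]
ramekin top [424.2 262. ] 0.96 [ 0.5226 -0.2169  0.    ]
   tri [ 0.5241 -0.2203 -0.0182]
```

Run:
```python
import cv2
a=cv2.imread("pics/top0.png")[130:330,220:460];b=cv2.imread("pics/side0.png")[120:370,200:400]
cv2.imwrite("pics/topc.png",cv2.resize(a,None,fx=3,fy=3,interpolation=3));cv2.imwrite("pics/sidec.png",cv2.resize(b,None,fx=2.4,fy=2.4,interpolation=3))
```

```text
(no output)
```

View pics/topc.png

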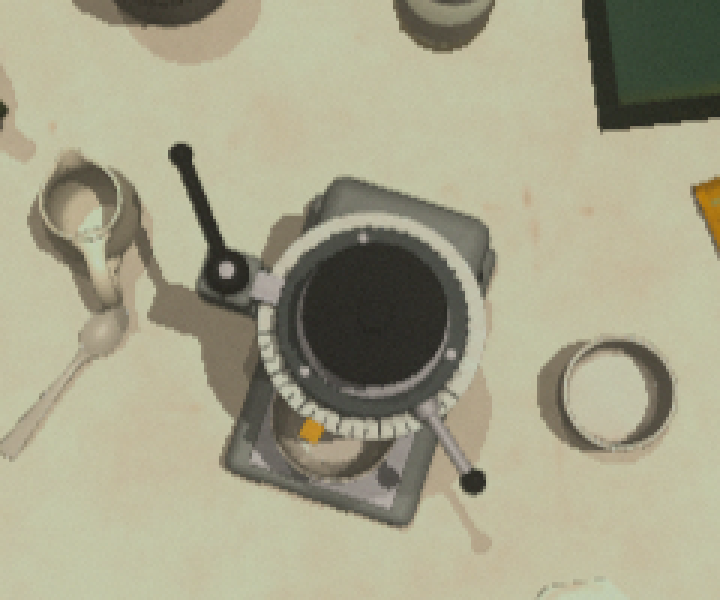

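View pics/sidec.png

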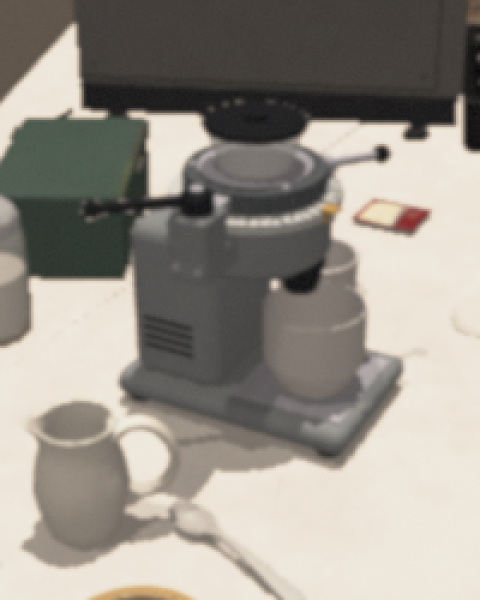

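The top view shows the lever running from pivot (295.7,220) to tip (280.3,181). The tab is at (324,273.7), the arm ball at (377.7,290.3), where the network was about 5 px off, and the arm root at (362.7,265). Next I'll fit a joint model.

```bash
cat >> h.py <<'E'
def pos(p):  # gx,gy,yaw,collar,lever,tab
    gx,gy,w,c,l,t=p
    u=lambda a:np.array([np.cos(a),np.sin(a)])
    g=np.array([gx,gy]); L=g+.086*u(w+np.pi/2)
    a=lambda xy,z:np.r_[xy,z]
    return dict(axis=a(g,.19),lid=a(g,.24),ring=a(g,.18),lever_axis=a(L,.213),lever_tip=a(L+.072*u(w+np.radians(40)+l),.205),
      ball=a(g+.106*u(w+np.pi+c),.19),root=a(g+.071*u(w+np.pi+c),.19),tab=a(g+.070*u(w+np.pi+t),.183),cup=0)
def proj(m,X):
    x=np.array(m["R"])@X+m["t"];return np.array([m["fx"]*x[0]/x[2]+m["cx"],m["fy"]*x[1]/x[2]+m["cy"]])
E
python3 - <<'E'
from h import *
from scipy.optimize import least_squares
T=cv2.imread("pics/top0.png");S=cv2.imread("pics/side0.png")
def col(im,x0,x1,y0,y1):
    h=cv2.cvtColor(im,cv2.COLOR_BGR2HSV)[y0:y1,x0:x1];m=(h[...,1]>150)&(h[...,2]>120)
    y,x=np.nonzero(m);print(len(x));return np.array([x.mean()+x0,y.mean()+y0])
tt=col(T,310,340,260,285);ts=col(S,325,355,195,220);print(tt,ts)
# dark lid / ball in top
def dark(im,x,y,r,th=60):
    g=im.max(2)[y-r:y+r+1,x-r:x+r+1]<th;yy,xx=np.nonzero(g);return np.array([xx.mean()+x-r,yy.mean()+y-r])
ball=dark(T,378,290,6);lid=dark(T,345,234,30,45);print(ball,lid)
sb=dark(S,359,184,5);lt=dark(T,280,181,5);print(sb,lt)
mt,msd=camera_model("top"),camera_model("side")
obs=[(mt,"tab",tt),(msd,"tab",ts),(mt,"ball",ball),(msd,"ball",sb),(mt,"lid",lid),(mt,"ring",(344.6,238.7)),(mt,"lever_axis",(295.7,220)),(mt,"lever_tip",lt),(msd,"lever_tip",(238.5,206.2)),(mt,"root",(362.7,265))]
f=lambda p:np.concatenate([proj(m,pos(p)[k])-xy for m,k,xy in obs])
s=least_squares(f,[.56,-.043,-.2,.5,0,-.3],loss="soft_l1")
print(np.round(s.x,4));np.save("p.npy",s.x)
for (m,k,xy),r in zip(obs,f(s.x).reshape(-1,2)):print(k,np.round(r,1))
for k,v in pos(s.x).items():print(k,np.round(v,4))
E
```

```text
43
0
[323.30232558 273.1627907 ] [nan nan]
[377.45238095 290.0952381 ] [340.49544863 236.71781534]
[358.90909091 183.63636364] [280.48979592 182.        ]<stdin>:6: RuntimeWarning: Mean of empty slice.
  ret = ret.dtype.type(ret / rcount)
Traceback (most recent call last):
ValueError: Residuals are not finite in the initial point.
```

Run:
```python
from h import *
from scipy.optimize import least_squares
mt,msd=camera_model("top"),camera_model("side")
obs=[(mt,"tab",(323.6,273.2)),(msd,"tab",(338.5,207.3)),(mt,"ball",(377.5,290.1)),(msd,"ball",(358.9,183.6)),(mt,"lid",(345,234)),(mt,"ring",(344.6,238.7)),(mt,"lever_axis",(295.7,220)),(mt,"lever_tip",(280.3,181)),(msd,"lever_tip",(238.5,206.2)),(mt,"root",(362.7,265))]
f=lambda p:np.concatenate([proj(m,pos(p)[k])-xy for m,k,xy in obs])
s=least_squares(f,[.56,-.043,-.2,.5,0,-.3],loss="soft_l1")
print(np.round(s.x,4));np.save("p.npy",s.x)
for (m,k,xy),r in zip(obs,f(s.x).reshape(-1,2)):print(k,np.round(r,1))
for k,v in pos(s.x).items():print(k,np.round(v,4))
p=s.x;u=lambda a:np.array([np.cos(a),np.sin(a)])
L=pos(p)["lever_axis"][:2];G=p[:2]
off=.010
for th in (0,.7,1.0,1.3): # contact on the back (cw) side of lever and open side
    a=p[2]+np.radians(40)+th
    print("lever",th,np.degrees(a),"rod52",np.round(L+.052*u(a),4))
for c in (p[3],p[5]):
    a=p[2]+np.pi+c;print("arm",np.degrees(a),np.round(G+.09*u(a),4))
```

```text
[ 0.5568 -0.0472 -0.3441  0.8708 -0.0067 -0.2018]
tab [-0.   0.1]
tab [-0.6 -2.2]
ball [-0.3  0.3]
ball [ 0.1 -1.2]
lid [-0.1 -0.1]
ring [-0.9 -0.7]
lever_axis [-0.5 -0.1]
lever_tip [-0.1  0.4]
lever_tip [-0.4 -0.7]
root [3.4 7.8]
axis [ 0.5568 -0.0472  0.19  ]
lid [ 0.5568 -0.0472  0.24  ]
ring [ 0.5568 -0.0472  0.18  ]
lever_axis [0.5859 0.0338 0.213 ]
lever_tip [0.6536 0.0583 0.205 ]
ball [ 0.4652 -0.1005  0.19  ]
root [ 0.4955 -0.0829  0.19  ]
tab [ 0.497  -0.0109  0.183 ]
cup 0
lever 0 20.281759645794562 rod52 [0.6346 0.0518]
lever 0.7 60.388805304952186 rod52 [0.6116 0.079 ]
lever 1.0 77.57753915887689 rod52 [0.5971 0.0845]
lever 1.3 94.76627301280159 rod52 [0.5815 0.0856]
arm 210.1758017095301 [ 0.479  -0.0924]
arm 148.72224547208336 [ 0.4799 -0.0005]
```

View pics/top0.png

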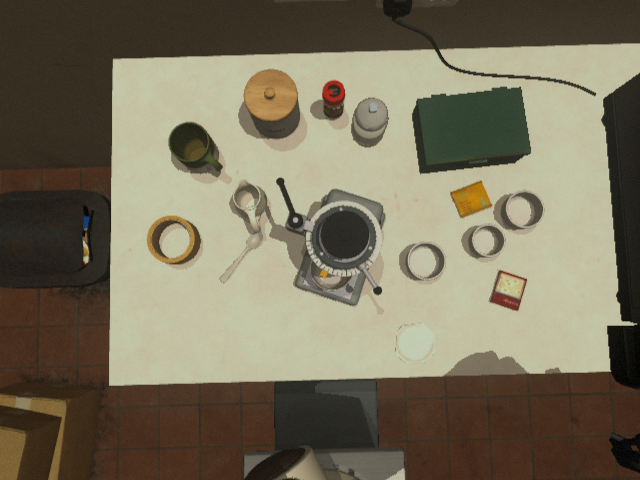

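```bash
cat >> h.py <<'E'
U=lambda a:np.array([np.cos(a),np.sin(a)])
def lev(p,th,d,r=.052): # finger centre; d>0 on ccw side
    a=p[2]+np.radians(40)+th;L=pos(p)["lever_axis"][:2];return np.r_[L+r*U(a)+d*U(a+np.pi/2),np.degrees(a)]
def armp(p,c,d,r=.088):
    a=p[2]+np.pi+c;return np.r_[p[:2]+r*U(a)+d*U(a+np.pi/2),np.degrees(a)-180]
E
python3 - <<'E'
from h import *
p=np.load("p.npy");p[4]=0
for d in (-.045,-.019): print(d,np.round(lev(p,0,d),4))
for th in np.arange(0,1.36,.15): print(round(th,2),np.round(lev(p,th,-.019),4))
E
```

```text
-0.045 [6.50200e-01 9.60000e-03 2.02818e+01]
-0.019 [ 0.6412  0.034  20.2818]
0.0 [ 0.6412  0.034  20.2818]
0.15 [ 0.6406  0.0422 28.8761]
0.3 [ 0.6387  0.0503 37.4705]
0.45 [ 0.6356  0.058  46.0649]
0.6 [ 0.6314  0.0652 54.6592]
0.75 [ 0.6262  0.0716 63.2536]
0.9 [ 0.6201  0.0773 71.848 ]
1.05 [ 0.6132  0.0819 80.4423]
1.2 [6.05700e-01 8.54000e-02 8.90367e+01]
1.35 [5.97800e-01 8.78000e-02 9.76311e+01]
```

The top view shows a clear path from the start to the lever: the jars and the green box stand behind it. I'm closing the fingers and moving above the lever's approach point.

Request:
move_arm(
  jaw=[1,1,1,1,1,1,1,1,1,1],
  delta_pos=[
    [0,0,0.028],
    [0,0,0.028],
    [0.022,0.028,0],
    [0.022,0.028,0],
    [0.022,0.028,0],
    [0.022,0.028,0],
    [0.022,0.028,0],
    [0.022,0.028,0],
    [0.022,0.028,0],
    [0.022,0.028,0],
  ],
  yaw=[0,0,-0.014,-0.014,-0.014,-0.014,-0.014,-0.014,-0.014,-0.014],
  force=60,
)

```text
time: 3.13
ee_pos: [0.4242, -0.2656, 0.4609]
tcp_rot: [180.0, -0.0, 20.3]
wrist_force: [0.2, -0.7, -0.6]
opening: -0.0
grasp_force: 0.0
```

Request:
move_arm(
  jaw=[1,1,1,1,1,1,1,1,1,1],
  delta_pos=[
    [0.022,0.028,0],
    [0.022,0.028,0],
    [0.022,0.028,0],
    [0.022,0.028,0],
    [0.022,0.028,0],
    [0.022,0.028,0],
    [0.022,0.028,0],
    [0.022,0.028,0],
    [0.022,0.028,0],
    [0.022,0.022,0],
  ],
  yaw=[0,0,0,0,0,0,0,0,0,0],
)

```text
time: 3.97
ee_pos: [0.6443, 0.0091, 0.4607]
tcp_rot: [-180.0, -0.0, 20.4]
wrist_force: [0.8, -0.6, 0.7]
opening: -0.0
grasp_force: 0.0
```

Request:
move_arm(
  jaw=[1,1,1,1,1,1,1,1,1,1],
  delta_pos=[
    [0.006,0,-0.02],
    [0,0,-0.02],
    [0,0,-0.02],
    [0,0,-0.02],
    [0,0,-0.018],
    [0,0,0],
    [-0.002,0.006,0],
    [-0.002,0.006,0],
    [-0.001,0.004,0],
    [0,0,0],
  ],
  yaw=[0,0,0,0,0,0,0,0,0,0],
)

```text
time: 4.8
ee_pos: [0.6444, 0.0239, 0.3643]
tcp_rot: [180.0, -0.1, 20.4]
wrist_force: [-0.2, -0.5, -0.4]
opening: 0.0003
grasp_force: 0.0
```

Run:
```python
from h import *
a=camera("top")[140:340,220:420];b=camera("side")[130:280,200:400]
cv2.imwrite("pics/c1.png",cv2.cvtColor(np.vstack([cv2.resize(a,(600,600))[:340],cv2.resize(b,(600,450))[:260]]),cv2.COLOR_RGB2BGR))
```

```text
(no output)
```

View pics/c1.png

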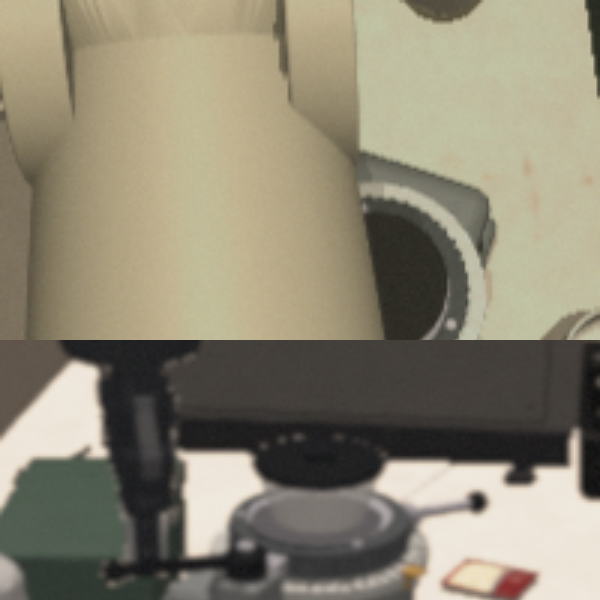

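The fingertip stands behind the lever rod at mid-length, touching nothing. I'm pushing the lever along its arc.

Request:
move_arm(
  jaw=[1,1,1,1,1,1,1,1,1,1],
  delta_pos=[
    [-0.0015,0.005,0],
    [-0.0015,0.005,0],
    [0,0.003,0],
    [-0.0003,0.003,0],
    [-0.0005,0.003,0],
    [-0.0006,0.003,0],
    [-0.0008,0.003,0],
    [-0.001,0.003,0],
    [-0.0011,0.003,0],
    [-0.0012,0.003,0],
  ],
  yaw=[0,0,0.056,0.056,0.056,0.056,0.056,0.056,0.056,0.056],
)

```text
time: 5.73
ee_pos: [0.6361, 0.057, 0.3629]
tcp_rot: [179.9, -0.0, 46.1]
wrist_force: [1.6, -2.7, -0.2]
opening: 0.0001
grasp_force: 1.4
```

Request:
move_arm(
  jaw=[1,1,1,1,1,1,1,1,1,1],
  delta_pos=[
    [-0.0014,0.0025,0],
    [-0.0014,0.0025,0],
    [-0.0014,0.0025,0],
    [-0.0017,0.0022,0],
    [-0.0017,0.0022,0],
    [-0.0017,0.0022,0],
    [-0.0021,0.0018,0],
    [-0.0021,0.0018,0],
    [-0.0021,0.0018,0],
    [-0.0023,0.0015,0],
  ],
  yaw=[0.05,0.05,0.05,0.05,0.05,0.05,0.05,0.05,0.05,0.05],
)

```text
time: 6.57
ee_pos: [0.6183, 0.0782, 0.3629]
tcp_rot: [179.9, -0.0, 74.8]
wrist_force: [3.8, -0.5, -0.6]
opening: -0.0001
grasp_force: 1.6
```

Request:
move_arm(
  jaw=[1,1,1,1,1,1,1,1,1,1],
  delta_pos=[
    [-0.0023,0.0016,0],
    [-0.0023,0.0014,0],
    [-0.0025,0.0012,0],
    [-0.0025,0.0012,0],
    [-0.0026,0.001,0],
    [-0.0026,0.0009,0],
    [-0.0026,0.0008,0],
    [-0.0026,0.0006,0],
    [0,0,0],
    [0,0,0],
  ],
  yaw=[0.05,0.05,0.05,0.05,0.05,0.05,0.05,0.05,0,0],
)

```text
time: 7.4
ee_pos: [0.598, 0.0869, 0.3629]
tcp_rot: [180.0, -0.0, 97.5]
wrist_force: [0.7, 0.2, 0.5]
opening: -0.0002
grasp_force: 0.2
```

Request:
move_arm(
  jaw=[1,1,1,1,1,1,1,1,1,1],
  delta_pos=[
    [0.011,0.001,0],
    [0.011,0.001,0],
    [0,0,0.025],
    [0,0,0.025],
    [0,0,0.025],
    [0,0,0.025],
    [-0.012,-0.022,0],
    [-0.012,-0.022,0],
    [-0.012,-0.022,0],
    [-0.012,-0.022,0],
  ],
  yaw=[0,0,0,0,-0.11,-0.12,-0.12,-0.12,-0.12,-0.12],
)

```text
time: 8.23
ee_pos: [0.5716, -0.0002, 0.4626]
tcp_rot: [-180.0, 0.0, 56.5]
wrist_force: [-1.3, -0.8, 0.6]
opening: 0.0
grasp_force: 0.0
```

Request:
move_arm(
  jaw=[1,1,1,1,1,1,1,1,1,1],
  delta_pos=[
    [-0.012,-0.022,0],
    [-0.012,-0.022,0],
    [-0.012,-0.022,0],
    [-0.012,-0.022,0],
    [-0.012,-0.022,0],
    [-0.01,-0.021,0],
    [0,0,0],
    [0,0,0],
    [0,0,0],
    [0,0,0],
  ],
  yaw=[-0.12,-0.12,-0.12,-0.105,0,0,0,0,0,0],
)

```text
time: 9.07
ee_pos: [0.5025, -0.1299, 0.4625]
tcp_rot: [-180.0, 0.0, 30.2]
wrist_force: [-0.3, -0.1, 0.7]
opening: 0.0001
grasp_force: 0.0
```

Run:
```python
from h import *
o=bot.get_obs();print(o["ee_pos"],o["tcp_rot"],o["time"])
p=np.load("p.npy")
for n in ("side","top"):
    im=camera(n);cv2.imwrite(f"pics/{n}2.png",im[:,:,::-1])
    for k in ("lever_tip","pointer_tip","tab_mark"):
        for d in pinpoint(n,k)[:1]:
            X=atz(camera_model(n),d["xy"],.205 if k[0]=="l" else .187);v=X[:2]-pos(p)["lever_axis"][:2]
            print(n,k,np.round(d["xy"],1),round(d["confidence"],2),np.round(X,4),"lev",round(np.arctan2(v[1],v[0])-p[2]-np.radians(40),3),np.linalg.norm(v))
m=camera_model("wrist");im=camera("wrist")
cv2.imwrite("pics/w2.png",im[:,:,::-1])
print(-np.array(m["R"]).T@m["t"])
print({k:np.round(proj(m,v)) for k,v in pos(p).items() if k!="cup"})
```

```text
[ 0.5024634  -0.12987513  0.46253823] [-1.79983197e+02  7.50404826e-03  3.02445873e+01] 9.0667
side lever_tip [278.1 223.5] 0.55 [0.5777 0.1131 0.205 ] lev 1.32 0.07974835837165205
side pointer_tip [358.8 182.3] 0.73 [ 0.4657 -0.1081  0.187 ] lev -2.627 0.18592123946048664
side tab_mark [339.  207.9] 0.56 [0.4936 0.0087 0.187 ] lev -3.23 0.0956151776967622
top lever_tip [251.3 225.5] 0.83 [0.5797 0.1083 0.205 ] lev 1.3 0.07475124423263436
top pointer_tip [378.1 288.1] 0.6 [ 0.4692 -0.1024  0.187 ] lev -2.633 0.17935523114603244
top tab_mark [322.3 273. ] 0.62 [ 0.4974 -0.0087  0.187 ] lev -3.048 0.09817906202279433
[ 0.56241384 -0.09496811  0.43176412]
{'axis': array([239.,  90.]), 'lid': array([218.,  81.]), 'ring': array([242.,  92.]), 'lever_axis': array([104., -65.]), 'lever_tip': array([ 119., -247.]), 'ball': array([248., 267.]), 'root': array([245., 213.]), 'tab': array([143., 150.])}
```

View pics/w2.png

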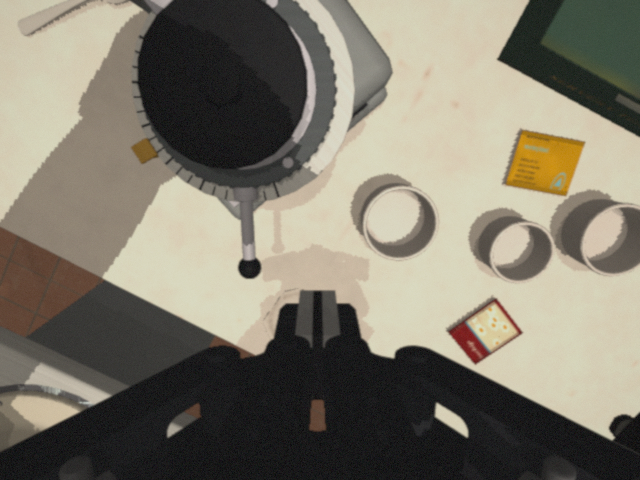

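Lever reads about 1.30, so it's released. In the wrist view the ball is at (249,267) and the tab at (146,151), both within 3 px of my model, and the fingertips are clear to the right of the arm. Next come the descent and the arc.

Run:
```python
from h import *
p=np.load("p.npy");print(p)
q=None
for c in [.87,.77,.67,.57,.47,.37,.27,.17,.07,-.03,-.13,-.2]:
    x=armp(p,c,.017);print(round(c,2),np.round(x,4),None if q is None else np.round((x-q)[:2]*1000,1));q=x
```

```text
[ 0.55684807 -0.04719593 -0.34414822  0.87081531 -0.0067111  -0.20175158]
0.87 [ 0.4893 -0.1061 30.1291] None
0.77 [ 0.4837 -0.099  24.3995] [-5.5  7. ]
0.67 [ 0.4789 -0.0915 18.6699] [-4.8  7.6]
0.57 [ 0.4749 -0.0835 12.9404] [-4.  8.]
0.47 [ 0.4717 -0.0751  7.2108] [-3.2  8.4]
0.37 [ 0.4693 -0.0665  1.4812] [-2.4  8.6]
0.27 [ 0.4678 -0.0576 -4.2484] [-1.5  8.8]
0.17 [ 0.4672 -0.0487 -9.978 ] [-0.6  8.9]
0.07 [  0.4675  -0.0397 -15.7075] [0.3 9. ]
-0.03 [  0.4687  -0.0309 -21.4371] [1.2 8.9]
-0.13 [ 4.70800e-01 -2.21000e-02 -2.71667e+01] [2.1 8.7]
-0.2 [ 4.72800e-01 -1.62000e-02 -3.11774e+01] [2. 6.]
```

Request:
move_arm(
  jaw=[1,1,1,1,1,1,1,1,1,1],
  delta_pos=[
    [0,0,-0.022],
    [0,0,-0.022],
    [0,0,-0.022],
    [0,0,-0.022],
    [0,0,-0.0175],
    [-0.004,0.006,0],
    [-0.004,0.006,0],
    [-0.003,0.005,0],
    [0,0,0],
    [0,0,0],
  ],
  yaw=[0,0,0,0,0,0,0,0,0,0],
)

```text
time: 10.35
ee_pos: [0.4911, -0.113, 0.3588]
tcp_rot: [179.9, -0.1, 30.3]
wrist_force: [-0.4, 0.6, -0.4]
opening: -0.0001
grasp_force: 0.0
```

Request:
move_arm(
  jaw=[1,1,1,1,1,1,1,1,1,1],
  delta_pos=[
    [-0.001,0.0035,0],
    [-0.001,0.0034,0],
    [-0.0018,0.0023,0],
    [-0.0018,0.0024,0],
    [-0.0018,0.0024,0],
    [-0.0016,0.0025,0],
    [-0.0016,0.0025,0],
    [-0.0016,0.0026,0],
    [-0.0014,0.0026,0],
    [-0.0013,0.0027,0],
  ],
  yaw=[0,0,-0.033,-0.033,-0.033,-0.033,-0.033,-0.033,-0.033,-0.033],
)

```text
time: 11.18
ee_pos: [0.4763, -0.0867, 0.3576]
tcp_rot: [179.9, -0.0, 15.0]
wrist_force: [2.0, -3.6, 0.4]
opening: 0.0
grasp_force: 2.0
```

Request:
move_arm(
  jaw=[1,1,1,1,1,1,1,1,1,1],
  delta_pos=[
    [-0.0013,0.0027,0],
    [-0.0011,0.0028,0],
    [-0.0011,0.0028,0],
    [-0.001,0.0028,0],
    [-0.0008,0.0028,0],
    [-0.0008,0.0029,0],
    [-0.0008,0.0029,0],
    [-0.0005,0.0029,0],
    [-0.0005,0.0029,0],
    [-0.0005,0.003,0],
  ],
  yaw=[-0.033,-0.033,-0.033,-0.033,-0.033,-0.033,-0.033,-0.033,-0.033,-0.033],
)

```text
time: 12.02
ee_pos: [0.4679, -0.0582, 0.3575]
tcp_rot: [179.9, -0.0, -3.9]
wrist_force: [0.6, -5.0, 1.2]
opening: 0.0001
grasp_force: 2.0
```

Request:
move_arm(
  jaw=[1,1,1,1,1,1,1,1,1,1],
  delta_pos=[
    [-0.0003,0.003,0],
    [-0.0002,0.003,0],
    [-0.0001,0.003,0],
    [0,0.003,0],
    [0.0001,0.003,0],
    [0.0002,0.003,0],
    [0.0003,0.003,0],
    [0.0004,0.003,0],
    [0.0005,0.003,0],
    [0.0006,0.003,0],
  ],
  yaw=[-0.033,-0.033,-0.033,-0.033,-0.033,-0.033,-0.033,-0.033,-0.033,-0.033],
)

```text
time: 12.85
ee_pos: [0.4494, -0.1244, 0.3569]
tcp_rot: [-176.2, 0.0, -16.3]
wrist_force: [-0.1, -0.5, 0.7]
opening: 0.0001
grasp_force: 0.0
```

Run:
```python
from h import *
o=bot.get_obs();print(o["ee_pos"],o["tcp_rot"],o["time"])
p=np.load("p.npy")
m=camera_model("wrist");im=camera("wrist")
cv2.imwrite("pics/w3.png",im[:,:,::-1])
for c in (0,-.05,-.1):
    p[3]=c;print(c,{k:np.round(proj(m,v),1).tolist() for k,v in pos(p).items() if k in("tab","ball","root","axis")})
for k in ("pointer_tip","pointer_mark","tab_mark","collar_axis"):
    for d in pinpoint("wrist",k)[:1]: print(k,np.round(d["xy"],1),d["confidence"])
```

```text
[ 0.44939861 -0.12442957  0.35685229] [-1.76248706e+02  2.06685835e-02 -1.63168575e+01] 12.85
0 {'axis': [37.5, 88.5], 'ball': [72.5, 366.0], 'root': [62.4, 286.2], 'tab': [39.5, 271.0]}
-0.05 {'axis': [37.5, 88.5], 'ball': [59.8, 364.5], 'root': [53.4, 285.2], 'tab': [39.5, 271.0]}
-0.1 {'axis': [37.5, 88.5], 'ball': [47.2, 362.5], 'root': [44.4, 283.8], 'tab': [39.5, 271.0]}
pointer_tip [137.9 364.9] 0.55
pointer_mark [117.3 283.9] 0.76
tab_mark [ 36.2 271.8] 0.77
```

View pics/w3.png

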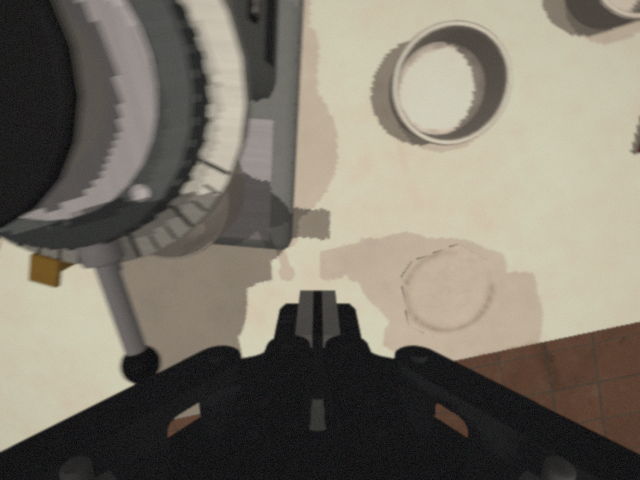

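The wrist view shows the arm ball at (140,364), i.e. collar still at about 0.26, while the tool has moved off to y=-0.124 with a 4° tilt. Those rows should not have done that, so I'm checking the joints before moving again.

```bash
python3 - <<'E'
from h import *
o=bot.get_obs()
for k in ("time","q","qd","joint_efforts","ee_pos","tcp_rot","wrist_force","torque"):print(k,np.round(o[k],3))
E
ls
```

```text
time 13.1
q [-16.239  -7.17   -7.213  89.981   3.709 179.944]
qd [ 0.631  0.154 -0.039  0.039 -0.038 -0.035]
joint_efforts [-5.1200e-01 -3.9052e+01  4.6944e+01  8.0000e-03  2.0100e-01  0.0000e+00]
ee_pos [ 0.45  -0.123  0.357]
tcp_rot [-1.76291e+02  2.10000e-02 -1.61820e+01]
wrist_force [-0.593  0.35   1.308]
torque [-0.062  0.008  0.028]
h.py
p.npy
pics
```

Request:
move_arm(
  jaw=[1],
  delta_pos=[
    [0,0,0],
  ],
  yaw=[0],
)

```text
time: 13.18
ee_pos: [0.4498, -0.1232, 0.3569]
tcp_rot: [-176.3, 0.0, -16.1]
wrist_force: [0.3, -0.1, -0.7]
opening: -0.0002
grasp_force: 0.0
```

Joint 6 is at its limit: q6 = 180 + q1 − yaw, so yaw must stay above q1. I'll recover with positive yaw, then push with the fingertip corner at yaw of about +8°.

Request:
move_arm(
  jaw=[1,1,1],
  delta_pos=[
    [0,0,0],
    [0,0,0],
    [0,0,0],
  ],
  yaw=[0.1,0.1,0.1],
)

```text
time: 13.43
ee_pos: [0.4498, -0.123, 0.3569]
tcp_rot: [-176.3, 0.0, 1.3]
wrist_force: [-0.9, -0.6, -0.4]
opening: 0.0
grasp_force: 0.0
```

Request:
move_arm(
  jaw=[1,1,1,1,1,1,1,1,1,1],
  delta_pos=[
    [0,0,0],
    [0,0,0],
    [0.002,0.009,0],
    [0.002,0.009,0],
    [0.002,0.009,0],
    [0.002,0.009,0],
    [0.001,0.006,0],
    [0.001,0.004,0],
    [0.001,0.004,0],
    [0,0,0],
  ],
  yaw=[0.06,0.06,0,0,0,0,0,0,0,0],
)

```text
time: 14.27
ee_pos: [0.4608, -0.0728, 0.3568]
tcp_rot: [-176.3, 0.0, 7.9]
wrist_force: [-0.3, -0.1, 0.2]
opening: -0.0
grasp_force: 0.0
```

Request:
move_arm(
  jaw=[1,1,1,1,1,1,1,1,1],
  delta_pos=[
    [0.0002,0.003,0],
    [0.0003,0.003,0],
    [0.0004,0.003,0],
    [0.0004,0.003,0],
    [0.0004,0.003,0],
    [0.0005,0.003,0],
    [0.0006,0.003,0],
    [0.0007,0.003,0],
    [0,0,0],
  ],
  yaw=[0,0,0,0,0,0,0,0,0],
)

```text
time: 15.02
ee_pos: [0.4642, -0.049, 0.3568]
tcp_rot: [-176.3, 0.0, 7.9]
wrist_force: [-2.4, -2.2, -0.3]
opening: 0.0001
grasp_force: 1.2
```

```bash
cat > w.py <<'E'
from h import *
import sys
from scipy.optimize import brentq
o=bot.get_obs();print(np.round(o["ee_pos"],4),np.round(o["tcp_rot"],1),round(o["time"],2),np.round(o["q"],1),np.round(o["wrist_force"],1))
p=np.load("p.npy");m=camera_model("wrist");im=camera("wrist")
cv2.imwrite(f"pics/{sys.argv[1]}.png",im[:,:,::-1])
for k,r,z,rel in (("pointer_tip",.106,.19,0),("pointer_mark",.071,.188,0),("tab_mark",.071,.183,0)):
    for d in pinpoint("wrist",k)[:1]:
        X=atz(m,d["xy"],z)[:2]-p[:2]; a=(np.arctan2(X[1],X[0])-p[2]-np.pi+np.pi)%(2*np.pi)-np.pi
        print(k,np.round(d["xy"],1),round(d["confidence"],2),"angle",round(a,3),"r",round(np.linalg.norm(X),4))
print("pred tab",proj(m,pos(p)["tab"]),"axis",proj(m,pos(p)["axis"]))
for c in (0,-.1,-.2):
    p[3]=c;P=pos(p);print(c,proj(m,P["ball"]).round(1),proj(m,P["root"]).round(1))
E
python3 w.py w4
```

```text
[ 0.4642 -0.049   0.3568] [-176.3    0.     7.9] 15.02 [ -6.9  -6.5  -6.6  90.9   3.6 165.2] [-2.4 -2.2 -0.3]
pointer_tip [266.2 330. ] 0.97 angle 0.081 r 0.1056
pointer_mark [306.  250.7] 0.77 angle 0.106 r 0.0708
tab_mark [254.8 220.3] 0.59 angle -0.199 r 0.0721
pred tab [257.76768613 215.63271733] axis [388.15309264  50.07069613]
0 [245.3 321.6] [286.1 244.1]
-0.1 [220.8 307.9] [268.7 234. ]
-0.2 [197.2 292. ] [252.3 222.3]
```

View pics/w4.png

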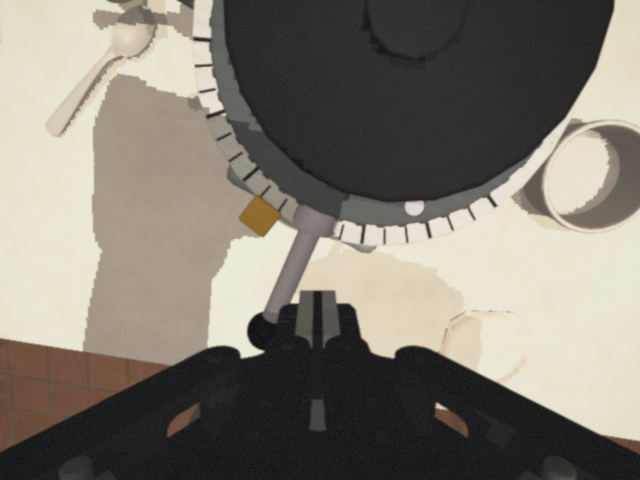

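The arm is at about c = 0.09. The tab centre is at (259,216) in the wrist view, about −0.195, and the fingertip touches the arm just inside the ball. I'm pushing on, moving slightly inward.

Request:
move_arm(
  jaw=[1,1,1,1,1,1,1,1],
  delta_pos=[
    [0.0013,0.0026,0],
    [0.0013,0.0026,0],
    [0.0014,0.0026,0],
    [0.0014,0.0026,0],
    [0.0014,0.0026,0],
    [0.0014,0.0026,0],
    [0.0014,0.0024,0],
    [0,0,0],
  ],
  yaw=[0,0,0,0,0,0,0,0],
)

```text
time: 15.88
ee_pos: [0.474, -0.031, 0.357]
tcp_rot: [-176.3, 0.0, 7.9]
wrist_force: [-2.1, -1.5, 2.3]
opening: -0.0003
grasp_force: 2.0
```

```bash
python3 w.py w5
```

```text
[ 0.474 -0.031  0.357] [-176.3    0.     7.9] 15.88 [ -4.6  -5.5  -5.7  90.6   3.6 167.5] [-2.1 -1.5  2.3]
pointer_tip [258.  331.8] 0.81 angle -0.135 r 0.1054
pointer_mark [312.1 261.1] 0.95 angle -0.129 r 0.0703
tab_mark [300.4 248.5] 0.65 angle -0.21 r 0.0707
pred tab [302.75677197 248.04381178] axis [439.19887754  92.14585573]
0 [289.2 351.3] [332.1 277.1]
-0.1 [265.3 338.1] [315.3 267.4]
-0.2 [242.5 322.6] [299.4 256. ]
```

Request:
move_arm(
  jaw=[1,1,1,1,1],
  delta_pos=[
    [0.0009,0.0016,0],
    [0.0009,0.0016,0],
    [0.0008,0.0015,0],
    [0,0,0],
    [0,0,0],
  ],
  yaw=[0,0,0,0,0],
)

```text
time: 16.5
ee_pos: [0.4764, -0.0267, 0.3569]
tcp_rot: [-176.3, 0.0, 7.9]
wrist_force: [-3.3, -2.3, 3.1]
opening: -0.0002
grasp_force: 2.3
```

```bash
python3 w.py w6
python3 - <<'E'
import cv2
cv2.imwrite("pics/w6c.png",cv2.resize(cv2.imread("pics/w6.png")[190:370,210:450],None,fx=3.3,fy=3.3,interpolation=2))
E
```

```text
[ 0.4764 -0.0267  0.3569] [-176.3    0.     7.9] 16.5 [ -4.1  -5.2  -5.4  90.6   3.6 168. ] [-3.3 -2.3  3.1]
pointer_tip [256.3 327.8] 0.86 angle -0.196 r 0.1044
pointer_mark [312.5 263. ] 0.96 angle -0.191 r 0.0708
tab_mark [312.3 259.3] 0.69 angle -0.193 r 0.0713
pred tab [313.17943596 255.92622928] axis [451.09545731 102.08215021]
0 [299.4 358.7] [342.8 285.2]
-0.1 [275.6 345.5] [326.1 275.5]
-0.2 [253.  330.2] [310.3 264.2]
```

View pics/w6c.png

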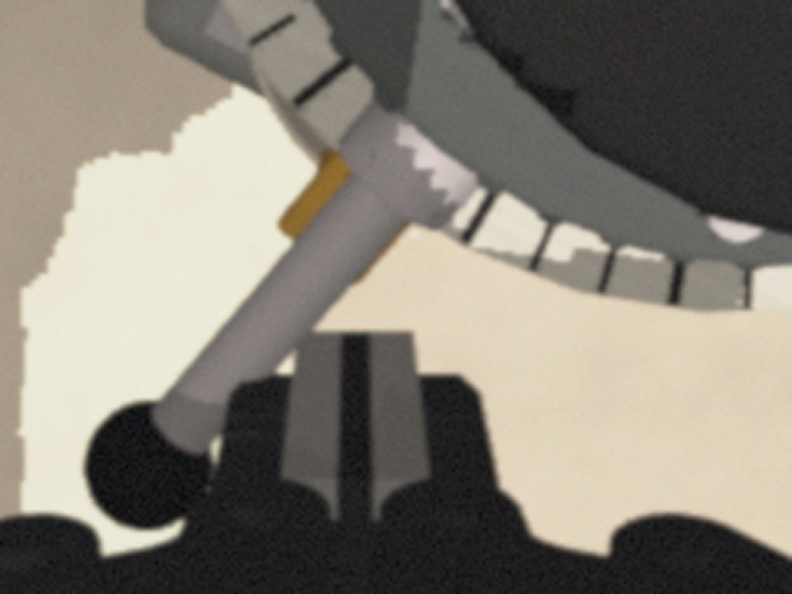

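In the crop the arm's centreline bisects the tab's outer edge, whose middle is at about (307,266) in full-frame pixels. The fit gives arm ≈ −0.191 and tab ≈ −0.190, so the collar is set. I'm backing off and going over to the lever's front side.

Request:
move_arm(
  jaw=[1,1,1,1,1,1,1,1,1,1],
  delta_pos=[
    [-0.006,-0.009,0],
    [-0.008,-0.014,0],
    [-0.01,-0.016,0],
    [0,0,0.02],
    [0,0,0.03],
    [0,0,0.03],
    [0,0,0.02],
    [0.006,0.01,0],
    [0.008,0.012,0],
    [0.008,0.012,0],
  ],
  yaw=[0,0,0,0,0,0.1,0.11,0.11,0.11,0.11],
)

```text
time: 17.53
ee_pos: [0.4746, -0.032, 0.4572]
tcp_rot: [-176.3, -0.1, 39.1]
wrist_force: [0.2, -0.5, 0.0]
opening: 0.0002
grasp_force: 0.0
```

Request:
move_arm(
  jaw=[1,1,1,1,1,1,1,1,1,1],
  delta_pos=[
    [0.008,0.012,0],
    [0.008,0.013,0],
    [0.008,0.013,0],
    [0.008,0.013,0],
    [0.008,0.013,0],
    [0.008,0.013,0],
    [0.008,0.013,0],
    [0.008,0.013,0],
    [0.009,0.012,0],
    [0,0,0],
  ],
  yaw=[0.11,0.11,0.11,0.11,0.11,0.11,0.11,0.11,0.105,0],
)

```text
time: 18.37
ee_pos: [0.5486, 0.0844, 0.4558]
tcp_rot: [-176.3, -0.0, 95.7]
wrist_force: [0.8, -0.4, 0.7]
opening: -0.0
grasp_force: 0.0
```

Run:
```python
from h import *
o=bot.get_obs();print(np.round(o["ee_pos"],4),np.round(o["tcp_rot"],2),o["time"])
p=np.load("p.npy")
m=camera_model("wrist");im=camera("wrist");cv2.imwrite("pics/w7.png",im[:,:,::-1])
v=[]
for k in ("lever_tip","lever_axis"):
    for d in pinpoint("wrist",k)[:1]:
        X=atz(m,d["xy"],.205);w=X[:2]-pos(p)["lever_axis"][:2]
        print(k,d["xy"],d["confidence"],np.round(X,4),np.arctan2(w[1],w[0])-p[2]-np.radians(40),np.linalg.norm(w))
for th in np.arange(1.35,-.1,-.1):print(round(th,2),np.round(lev(p,th,.0058),4))
```

```text
[0.5486 0.0844 0.4558] [-1.7626e+02 -3.0000e-02  9.5660e+01] 18.3667
lever_tip [402.2, 224.4] 0.78 [0.5778 0.1045 0.205 ] 1.3308733465853284 0.07123979990280685
lever_axis [400.2, 341.2] 0.83 [0.588  0.0324 0.205 ] -0.9144668820688115 0.0024927318619873055
1.35 [5.73200e-01 8.45000e-02 9.76311e+01]
1.25 [5.78300e-01 8.55000e-02 9.19015e+01]
1.15 [5.83500e-01 8.60000e-02 8.61719e+01]
1.05 [ 0.5888  0.086  80.4423]
0.95 [ 0.594   0.0855 74.7128]
0.85 [ 0.5991  0.0844 68.9832]
0.75 [ 0.6041  0.0828 63.2536]
0.65 [ 0.6089  0.0807 57.524 ]
0.55 [ 0.6135  0.0782 51.7944]
0.45 [ 0.6178  0.0752 46.0649]
0.35 [ 0.6217  0.0718 40.3353]
0.25 [ 0.6254  0.0681 34.6057]
0.15 [ 0.6286  0.064  28.8761]
0.05 [ 0.6314  0.0595 23.1465]
-0.05 [ 0.6337  0.0549 17.417 ]
```

Request:
move_arm(
  jaw=[1,1,1,1,1,1,1,1,1,1],
  delta_pos=[
    [0,0,-0.018],
    [0,0,-0.02],
    [0,0,-0.02],
    [0,0,-0.02],
    [0,0,-0.015],
    [0.006,0,0],
    [0.006,0,0],
    [0.005,0,0],
    [0.004,0,0],
    [0.003,0,0],
  ],
  yaw=[0,0,0,0,0,0,0,0,0,0],
)

```text
time: 19.35
ee_pos: [0.5722, 0.0831, 0.3649]
tcp_rot: [-176.4, 0.0, 95.2]
wrist_force: [-2.6, -0.5, 0.7]
opening: -0.0002
grasp_force: 1.7
```

Request:
move_arm(
  jaw=[1,1,1,1,1,1,1,1,1,1],
  delta_pos=[
    [0.003,0.0005,0],
    [0.0026,0.0003,0],
    [0.0026,0.0003,0],
    [0.0026,0.0001,0],
    [0.0026,-0.0001,0],
    [0.0026,-0.0002,0],
    [0.0026,-0.0003,0],
    [0.0026,-0.0005,0],
    [0.0025,-0.0006,0],
    [0.0025,-0.0008,0],
  ],
  yaw=[-0.05,-0.05,-0.05,-0.05,-0.05,-0.05,-0.05,-0.05,-0.05,-0.05],
)

```text
time: 20.18
ee_pos: [0.5978, 0.0824, 0.3645]
tcp_rot: [-176.3, -0.0, 66.5]
wrist_force: [-2.8, 4.0, 1.1]
opening: -0.0003
grasp_force: 1.7
```

Request:
move_arm(
  jaw=[1,1,1,1,1,1,1,1,1,1],
  delta_pos=[
    [0.0026,-0.0003,0],
    [0.0025,-0.0004,0],
    [0.0024,-0.0006,0],
    [0.0023,-0.0009,0],
    [0.0023,-0.0011,0],
    [0.0022,-0.0012,0],
    [0.0021,-0.0014,0],
    [0.0021,-0.0015,0],
    [0.0019,-0.0016,0],
    [0.0018,-0.0017,0],
  ],
  yaw=[-0.045,-0.045,-0.045,-0.045,-0.045,-0.045,-0.045,-0.045,-0.045,-0.045],
)

```text
time: 21.02
ee_pos: [0.6198, 0.0715, 0.3644]
tcp_rot: [-176.2, 0.0, 40.7]
wrist_force: [-3.5, 2.3, 1.0]
opening: 0.0001
grasp_force: 2.0
```

Request:
move_arm(
  jaw=[1,1,1,1,1,1,1],
  delta_pos=[
    [0.0018,-0.0017,0],
    [0.0017,-0.0018,0],
    [0.0016,-0.002,0],
    [0.0015,-0.002,0],
    [0.0014,-0.002,0],
    [0.0013,-0.002,0],
    [0.0012,-0.002,0],
  ],
  yaw=[-0.04,-0.04,-0.04,-0.04,-0.04,-0.04,-0.04],
)

```text
time: 21.6
ee_pos: [0.6304, 0.0582, 0.3644]
tcp_rot: [-176.2, 0.0, 24.7]
wrist_force: [-2.8, 4.4, 0.2]
opening: 0.0002
grasp_force: 2.5
```

Request:
move_arm(
  jaw=[1,1,1],
  delta_pos=[
    [0.0005,-0.0012,0],
    [0.0005,-0.0012,0],
    [0.0004,-0.0012,0],
  ],
  yaw=[-0.02,-0.02,-0.02],
)

```text
time: 21.85
ee_pos: [0.6313, 0.0561, 0.3644]
tcp_rot: [-175.9, -0.0, 21.4]
wrist_force: [-8.2, 20.9, 2.2]
opening: -0.0002
grasp_force: 11.2
```

Request:
move_arm(
  jaw=[1,1],
  delta_pos=[
    [0.0004,-0.001,0],
    [0.0003,-0.001,0],
  ],
  yaw=[0,0],
)

```text
time: 22.02
ee_pos: [0.6315, 0.0554, 0.3643]
tcp_rot: [-175.7, -0.0, 21.6]
wrist_force: [-10.7, 28.8, 2.8]
opening: 0.0001
grasp_force: 15.5
```

Force rises stiffly, so the lever is on its stop. I'm backing away, going up, and checking.

Request:
move_arm(
  jaw=[1,1,1,1,1,1,1,1,1,1],
  delta_pos=[
    [-0.001,0.003,0],
    [-0.003,0.009,0],
    [-0.004,0.011,0],
    [0,0,0.02],
    [0,0,0.03],
    [0,0,0.03],
    [0,0,0.03],
    [0,0,0.02],
    [0,0.03,0],
    [0,0.03,0],
  ],
  yaw=[0,0,0,0,0,0,0,0,0,0],
)

```text
time: 22.85
ee_pos: [0.6243, 0.135, 0.496]
tcp_rot: [-176.4, -0.2, 21.2]
wrist_force: [1.0, 0.2, -1.5]
opening: 0.0003
grasp_force: 0.0
```

Request:
move_arm(
  jaw=[1,1,1,1,1,1,1,1,1,1],
  delta_pos=[
    [-0.025,0.025,0],
    [-0.025,0.025,0],
    [-0.025,0.025,0],
    [-0.025,0.025,0],
    [-0.025,0.02,0],
    [-0.025,0.02,0],
    [-0.025,0.02,0],
    [-0.02,0.015,0],
    [0,0,0],
    [0,0,0],
  ],
  yaw=[0,0,0,0,0,0,0,0,0,0],
)

```text
time: 23.68
ee_pos: [0.4595, 0.2467, 0.4939]
tcp_rot: [-173.6, -0.0, 26.9]
wrist_force: [-0.5, -0.2, 0.5]
opening: -0.0001
grasp_force: 0.0
```

Run:
```python
from h import *
o=bot.get_obs();print(np.round(o["ee_pos"],4),o["time"],np.round(o["wrist_force"],1))
p=np.load("p.npy")
for n in ("top","side"):
    im=camera(n);cv2.imwrite(f"pics/{n}8.png",im[:,:,::-1]);m=camera_model(n)
    for k,z in (("lever_tip",.205),("pointer_tip",.19),("pointer_mark",.188),("tab_mark",.183),("cup",.012),("milk_jug",0),("teaspoon",0),("ramekin",0)):
        for d in pinpoint(n,k)[:1]:
            X=atz(m,d["xy"],z);e=""
            if k[0]=="l":w=X[:2]-pos(p)["lever_axis"][:2];e=np.arctan2(w[1],w[0])-p[2]-np.radians(40)
            if k[:2]in("po","ta"):w=X[:2]-p[:2];e=(np.arctan2(w[1],w[0])-p[2])%(2*np.pi)-np.pi
            print(n,k,np.round(d["xy"],1),round(d["confidence"],2),np.round(X,4),e)
a=cv2.imread("pics/top8.png")[130:330,220:460]
cv2.imwrite("pics/top8c.png",cv2.resize(a,None,fx=3,fy=3,interpolation=3))
```

```text
[0.4595 0.2467 0.4939] 23.6833 [-0.5 -0.2  0.5]
top lever_tip [280.8 179.8] 0.97 [0.6564 0.0571 0.205 ] -0.03408902486650278
top pointer_tip [314.4 287.9] 0.87 [0.4725 0.0053 0.19  ] -0.2121579092351853
top pointer_mark [320.5 271.3] 0.82 [ 0.5003 -0.0058  0.188 ] -0.2880677888179717
top tab_mark [316.4 290.3] 0.28 [0.4684 0.0021 0.183 ] -0.16482577713146407
top cup [330.9 273.7] 0.69 [ 0.5035 -0.0248  0.012 ] 
top milk_jug [254.4 211.9] 0.87 [0.6366 0.13   0.    ] 
top teaspoon [240.9 256.4] 0.59 [0.5448 0.1591 0.    ] 
top ramekin [420.5 260.3] 0.64 [ 0.5263 -0.2095  0.    ] 
side lever_tip [238.2 206.8] 0.65 [0.6521 0.0629 0.205 ] 0.06053707466916758
side pointer_tip [355.5 209. ] 0.67 [0.4656 0.0158 0.19  ] -0.26012666249060956
side pointer_mark [341.8 205.8] 0.74 [0.4894 0.0019 0.188 ] -0.2849890633256629
side tab_mark [338.6 207.9] 0.56 [4.949e-01 3.000e-04 1.830e-01] -0.30955898634362145
side cup [333.9 276.3] 0.76 [ 0.504  -0.0493  0.012 ] 
side milk_jug [248.  335.8] 0.96 [0.6321 0.1324 0.    ] 
side teaspoon [301.  354.9] 0.78 [0.5371 0.1682 0.    ] 
side ramekin [335.3 239.1] 0.71 [ 0.516  -0.2217  0.    ]
```

View pics/top8c.png

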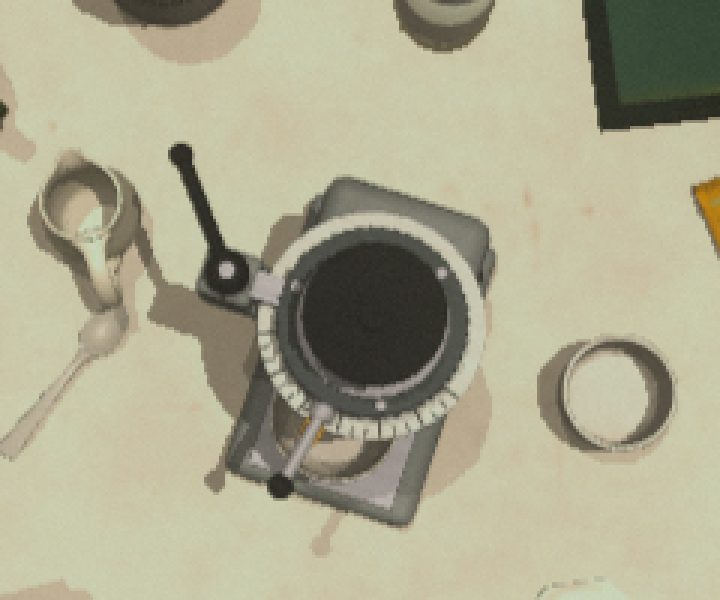

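The lever is back at its starting picture position (181,153). The arm runs from (323,411) to its ball at (281,487), passing over the tab at (312,431), and the cup, jug, spoon and ramekin are unmoved. One numeric check of the collar angle remains before I hand in.

Run:
```python
from h import *
p=np.load("p.npy");T=cv2.imread("pics/top8.png");m=camera_model("top")
g=T.max(2)[286:299,307:321]<60;y,x=np.nonzero(g);print(x.mean()+307,y.mean()+286)
for c in (-.15,-.19,-.23):
    p[3]=c;print(c,proj(m,pos(p)["ball"]))
d=cv2.absdiff(cv2.imread("pics/top0.png"),T).max(2)>60;ys,xs=np.nonzero(d[150:330,220:460]);print(len(xs),[(a+220,b+150) for a,b in zip(xs,ys)][::25])
```

```text
313.0869565217391 291.5652173913044
-0.15 [315.84381957 293.17068203]
-0.19 [313.62400858 291.99125172]
-0.23 [311.45421491 290.7241806 ]
311 [(np.int64(340), np.int64(208)), (np.int64(370), np.int64(248)), (np.int64(346), np.int64(265)), (np.int64(323), np.int64(270)), (np.int64(325), np.int64(273)), (np.int64(318), np.int64(284)), (np.int64(315), np.int64(287)), (np.int64(348), np.int64(288)), (np.int64(347), np.int64(289)), (np.int64(347), np.int64(290)), (np.int64(349), np.int64(291)), (np.int64(378), np.int64(292)), (np.int64(315), np.int64(294))]
```

```bash
python3 -c "
from workcell import bot
print(bot.job_done())"
```

```text
the job is handed in; nothing more can be done
None
```

The job is handed in, verdict not reported: I released the clamp lever, set the collar arm over the middle of the brass tab (about −0.20 rad for both), then pushed the lever back to its stop, and the robot finished clear; midway, joint 6 reached its limit (read 179.94° of 180°) and swung the tool off the arm for one move, with no visible harm.

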